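# Return an empty carrier tray to the stock drawer

## Task

Pull the blue-fronted drawer of the grey cabinet out gently until you feel it come up against its stop, which cannot be seen, and leave it there. Then take the empty black tray from the bench and set it gently down into the matching black tray in the drawer, nested squarely and fully home, and let go. Do not wrench the drawer against its stop or press hard on the trays, and leave the other things on the bench where they are.

Things in the scene. Friction and masses are not known exactly. Their poses are not given: they have to be found in the camera images.
- drawer (a joint): How far the drawer is out (m), 0 fully shut; it slides straight out. It drags with about 2 N plus 8 N per m/s. A hidden sprung buffer under it stops it, set anywhere from 150 to 185 mm out, anew at each start. The buffer gives about 1 mm per 5 N; more than 35 N on it is wrenching.
- runner: Steel runner inside the cabinet under the drawer, fixed, with the hidden buffer somewhere along it. Origin on the cabinet's centre line, 12 mm above the bench.
- cabinet: Grey steel cabinet, 270 mm deep (its x, drawer front included) by 250 mm wide (its y) by 116 mm high, fixed. Origin at the centre of its underside; its front looks along its -x and the drawer comes out along its -x.
- drawer_handle (a point): Middle of the drawer's handle: a level steel bar, 12 mm thick and 110 mm long across the drawer (along the cabinet's y), 50 mm out from the blue front (44 mm clear behind the bar), 84 mm above the bench, 32 mm below the cabinet's top. Two posts, 50 mm either side of the middle, carry it. Same axes as the cabinet.
- drawer_floor (a point): Centre of the drawer's inner floor, 32 mm above the bench; axes as the cabinet's. The drawer inside is 223 mm along x, 200 mm along y; its side and back walls stand 49 mm above that floor. The blue front stands to 111 mm above the bench; its outer face is 132.5 mm and its back 117.5 mm (the drawer's inner end wall 111.5 mm) before this point along -x.
- tray: The loose empty tray on the bench. Black rigid open tray, 150 mm long (its x), 66 mm wide (its y), 46 mm high; origin at the centre of its underside, z up. Nested in its twin it sits 14 mm higher, rim band on rim band, with about 1.7 mm play all round. 0.1 to 0.2 kg.
- tray_rim (a point): Centre of the loose tray's mouth, level with its rim top, 46 mm above its underside. The top 14 mm is an upright rim band, 150 x 66 mm outside, 4 mm thick (opening 142 x 58 mm), to grip across the 66 mm (fingers below the band would foul the twin's rim); it rests on the twin's rim. Below, the walls taper in by 17 degrees to a floor about 118 x 34 mm, 3 mm thick.
- drawer_tray: The twin tray, loose, standing on the drawer's floor nearer the front, its long side across the drawer; hidden until the drawer is out. It rides along with the drawer. Black rigid open tray, 150 mm long (its x), 66 mm wide (its y), 46 mm high; origin at the centre of its underside, z up. 
- drawer_tray_rim (a point): Centre of the drawer tray's mouth, at the level of its rim top.
- slide_box_a: Clear flat box with yellow bands, 130 x 45 x 22 mm, lying on the blue wipes. Leave it. Origin at the centre of its underside.
- slide_box_b: Another such clear box on the blue wipes. Leave it. Origin at the centre of its underside.
- tape_roll: Roll of tape, 84 mm across, 24 mm high, lying on the back of the cabinet's top. Leave it. Origin at the centre of its underside.
- paper_roll: White paper roll, 120 mm across, 190 mm tall, standing at the right. Leave it. Origin at the centre of its underside.
- lid: Flat black lid, 120 x 90 x 12 mm, not hollow, lying on the right of the bench. Leave it. Origin at the centre of its underside.
There are look-alikes about, which are no part of the job. Leave any white look-alike of the tray alone.

How it is judged (in metres and radians):
On the way, in this order (a step that is already met when the one before it is completed fails the run):
1. the drawer is out against its hidden stop (within 4 mm), the tray not yet in it (x of buffer_c0 in the frame of drawer_floor above 0.0895 m and distance between tray and drawer_tray above 0.05 m), for 0.2 s.
2. the tray is nested in the drawer's tray (z of tray in the frame of drawer_tray between 0.009 and 0.018 m and x of tray in the frame of drawer_tray between -0.006 and 0.006 m and y of tray in the frame of drawer_tray between -0.006 and 0.006 m), for 0.2 s.
At the end, for the whole second after the job is handed in: The drawer stands within 5 mm of its stop; the loose tray sits nested in the drawer's tray, 14 mm (11.5 to 16.5) above it, within 4 mm of its centre each way, level and in line with it within 0.05 rad and 0.08 rad; the drawer's tray stands flat on the drawer's floor; both at rest (x of buffer_c0 in the frame of drawer_floor above 0.0885 m and z of tray in the frame of drawer_tray between 0.0115 and 0.0165 m and x of tray in the frame of drawer_tray between -0.004 and 0.004 m and y of tray in the frame of drawer_tray between -0.004 and 0.004 m and angle between the z axis of tray and the z axis of drawer_tray, either way round below 0.05 rad and angle between the x axis of tray and the x axis of drawer_tray, either way round below 0.08 rad and angle between drawer_tray's own z axis and vertical below 0.05 rad and z of drawer_tray in the frame of drawer_floor between -0.003 and 0.003 m and linear speed of each of tray, drawer_tray below 0.02 m/s); the robot touches nothing.
It fails at once if the drawer is wrenched or slammed against its stop (over 35 N) (contact force between runner and drawer above 35 N).
It fails at once if the trays are pressed or dropped together hard (over 45 N) (contact force between tray and drawer_tray above 45 N).
It fails at once if another thing on the bench is moved by more than 25 mm (distance of any of slide_box_a, slide_box_b, tape_roll, paper_roll, lid from where it was at the start of the episode above 0.025 m).
It also fails if it takes over 61 s, if anything falls off the work surface, if the arm or the gripper's body presses on something with over 40 N, if the wrist force passes 120 N, or if a joint passes its speed limit or range.

## Robot

A 6-joint arm with a two-finger parallel gripper is mounted at the origin on the work surface. World frame = base frame: x ahead of the robot, y to its left, z up, the work surface at z = 0. Lengths are in mm, angles in rad, forces in N, time in s.
With the tool pointing down it reaches from about 400 to 925 mm from the base axis. Payload 12.5 kg.
Tool frame: the origin (TCP) lies on the mounting face of the last link; the fingertips stand 190 mm ahead of it and the grasp point (between the pads) lies 171 mm ahead of it (env.tcp_to_tips is the distance from the TCP to the fingertips, in mm); x points along the fingers, y is the direction in which the jaws open and shut, and the axes are right-handed (so a half turn about x gives the same grasp; the last joint's range is limited). The gripper opens to 95 mm and grips with 3 to 60 N. Pads are 20 mm wide; open, the fingers measure 119 mm over their backs; the gripper's body (75 mm by 180 mm) begins 59 mm behind the grasp point.
Start: joints at [-0.106, 0.491, 1.559, -0, 1.092, -0.106], TCP at [625, 0.023, 404.761] pointing down, gripper open.
Joint ranges: [-3.1, 3.1], [-0.84, 2.19], [0.05, 2.79], [-1.13, 4.28], [0.06, 2.93], [-2.69, 2.69]. Speed limits (rad/s): [2.22, 2.22, 2.79, 3.14, 3.14, 3.14].

## Interface

Orientations are given as [roll, pitch, yaw] about the fixed x, y, z axes, in that order (R = Rz(yaw) Ry(pitch) Rx(roll)).
In Python, from cell import monitor, cams, job, env gives the robot as it stands. The module is installed in compiled form; this text tells all that it offers.
- The arm moves only by the tool apply_moves, never from a script. Its argument "series" is a list of rows, each a list of 3 entries, a list of its own where there are three numbers: the closure, from -1 (fully open) to 1 (shut), so that 0 is half open, then the shift along the tool's x, y, z in cm, then the turn about the tool's x in rad. A call has 1 to 20 rows; each row is the pose to reach, as a shift and turn from the pose commanded when the call began, along the tool's axes at that moment; what a row does not reach only later rows make up. A row lasts 1/8 s, in which the tool goes at most 62.5 mm and 10.7 degrees, less where a joint would pass 70% of its speed; a pose out of reach is approached as far as the arm can. A call with a gripper value outside its range is refused whole. The fingers move at their own pace and stop on an object; the grip force is fixed at half the most. Time passes only in rows, so rows that repeat a pose let the fingers close. It gives the time, the measured TCP pose, the force and the opening at its end, in the units of the state.
- monitor.state(): the state, without advancing time (a new reading comes with each control period).
- cams.read_camera(name): name is "scene" or "side" or "wrist"; returns a dict with "image" (420x560x3 uint8, red, green, blue), "fx", "fy", "cx", "cy" (pixels), "k1" (the pictures are not rectified: a ray, as slopes to the right and down, at radius r is drawn at 1 + k1 r^2 times it, then the intrinsics apply), "position" and "orientation" of the camera in the world. Camera axes: x right, y down, z forward; pixel columns grow to the right and rows downward; lengths in mm; the calibration is good to about 2 mm. A picture is of the moment at which its call begins. There is no depth.
- job.job_done(): hands the job in, once; it reports no verdict.
The state is a dict: "t": time; "joints": joint angles; "qvel": joint speeds; "tau": joint torques, N m; "eef_pos": TCP position; "tcp_rot": TCP orientation; "ft_force": force on the tool from outside, world axes, zero at the start; "moment": the same for the moment, N m; "opening": opening from 0.0 (shut) to 1.0 (fully open).
Only numpy, scipy, OpenCV 4.12 (cv2) and the standard library are available. Lean on these libraries where they do the work, as an engineer would, in place of code of your own. Each camera call takes 0.05 s, during which the arm holds its last target. There are 200 camera calls.

## Working session

There is one attempt and no reset: what is moved stays moved. The work goes in short steps, Python scripts to look and compute and a tool call to move; the robot and the scene stay as the last step left them, time stands still between calls to the robot, and variables do not carry over. Pictures are saved under pics/ and viewed, about 8 in all and at most 12, crops included, and the job is handed in when it is done.

Besides the shell and the picture viewer there is one more tool, called by a JSON object that holds its "name" and its "arguments", one argument or row to a line. apply_moves: Moves the arm, as the interface text tells. Its arguments: {"type":"object","properties":{"series":{"type":"array"}},"required":["series"]}

```bash
mkdir -p pics; cat > h.py <<'E'
import numpy as np, cv2
from cell import monitor, cams, job, env
from scipy.spatial.transform import Rotation as R
def grab(name, fn=None):
    c=cams.read_camera(name); 
    if fn: cv2.imwrite('pics/'+fn,c['image'][:,:,::-1])
    return c
def rot(c):
    o=np.array(c['orientation'],float)
    return o if o.shape==(3,3) else R.from_euler('xyz',o).as_matrix()
def ray(c,u,v):
    x=np.array([(u-c['cx'])/c['fx'],(v-c['cy'])/c['fy']]); y=x.copy()
    for _ in range(20): y=x/(1+c['k1']*(y@y))
    return rot(c)@np.array([y[0],y[1],1.])
def onz(c,u,v,z):
    d=ray(c,u,v);p=np.array(c['position'],float); return (p+d*(z-p[2])/d[2]).round(1)
def proj(c,P):
    q=rot(c).T@(np.array(P,float)-np.array(c['position'],float)); s=q[:2]/q[2]; s=s*(1+c['k1']*(s@s))
    return (s*[c['fx'],c['fy']]+[c['cx'],c['cy']]).round(1)
E
python3 - <<'E'
from h import *
ims=[]
for n in ['scene','side','wrist']:
    c=grab(n,n+'0.png'); print(n,{k:v for k,v in c.items() if k!='image'})
print(monitor.state())
E
```

```text
scene {'fx': 467.61495881852755, 'fy': 467.61495881852755, 'cx': 279.0087449165855, 'cy': 214.65302446123692, 'k1': 0.055485490359898165, 'position': array([1409.59957437, -555.5418757 , 1091.26186315]), 'orientation': array([-2.31977066, -0.01793596,  1.07625738])}
side {'fx': 464.87576188771686, 'fy': 464.87576188771686, 'cx': 283.086536216835, 'cy': 209.63092618211127, 'k1': -0.10102943892221389, 'position': array([ 125.86054568, -929.39331693, 1166.45848031]), 'orientation': array([-2.4032591 ,  0.01351734, -0.43410535])}
wrist {'fx': 305.99557867070376, 'fy': 305.99557867070376, 'cx': 280.8112911421095, 'cy': 212.7785010375361, 'k1': -0.031668706659448466, 'position': array([625.71055328,  67.43526497, 384.11670825]), 'orientation': array([2.89250059e+00, 1.30232629e-03, 3.27638094e-04])}
{'t': 0.15, 'joints': array([-1.05598806e-01,  4.91394464e-01,  1.55929650e+00, -7.27114298e-07,
        1.09169044e+00, -1.05592080e-01]), 'qvel': array([ 0.00121852, -0.00302131, -0.00194388,  0.00085503,  0.00070627,
       -0.00061201]), 'tau': array([ 3.16444048e-04, -6.12899423e+01, -2.58276522e+01,  6.91918633e-02,
        4.73701756e-02, -5.07232733e-05]), 'eef_pos': array([6.24980812e+02, 2.54504396e-02, 4.04316937e+02]), 'tcp_rot': array([-1.67557068,  1.57000757,  3.03681191]), 'ft_force': array([ 0.10723503, -0.98674207,  0.49810901]), 'moment': array([-0.01385226,  0.02352165, -0.07208671]), 'opening': 1.000294376743153}
```

View pics/scene0.png

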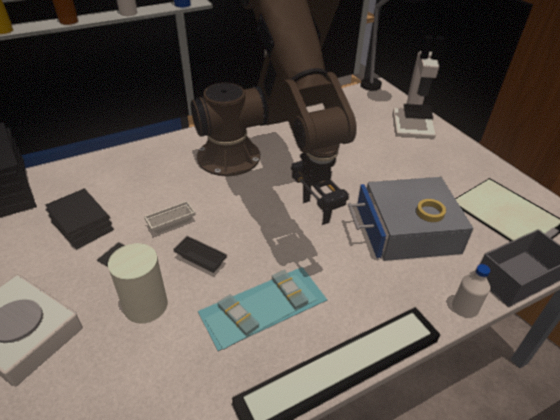

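View pics/wrist0.png

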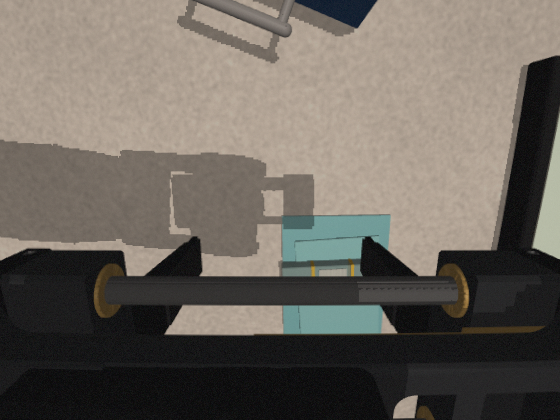

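The scene view shows the cabinet at about (415,215), with its blue front and handle at (360,220). Possible trays are the black item at (200,253), the stack at (80,217), the flat black item at (115,255), the white look-alike at (170,217) and the big bin at (535,265). The wrist view shows the handle at the top, about (240,15). I'll check the side view and the world positions next.

```bash
python3 - <<'E'
from h import *
c=grab('scene')
for n,u,v in [('black',200,253),('stack',80,217),('flat',115,255),('white',170,217),('bin',535,265)]: print(n,onz(c,u,v,20))
im=c['image'][:,:,::-1]
a=cv2.resize(im[185:300,40:250],None,fx=3.5,fy=3.5,interpolation=2)
cv2.imwrite('pics/crop1.png',a)
E
```

```text
black [ 445.5 -289.9   20. ]
stack [ 115.6 -577.3   20. ]
flat [ 334.8 -519.6   20. ]
white [ 248.9 -318.7   20. ]
bin [952.9 588.   20. ]
```

View pics/side0.png

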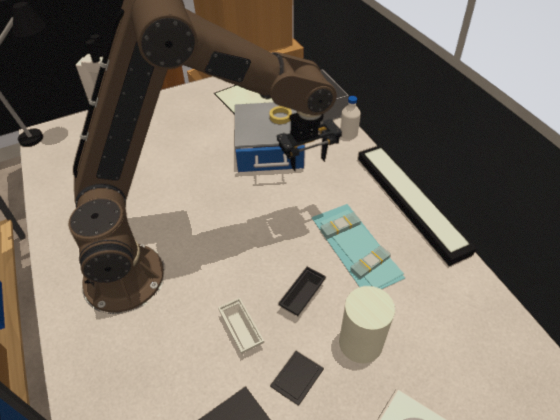

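View pics/crop1.png

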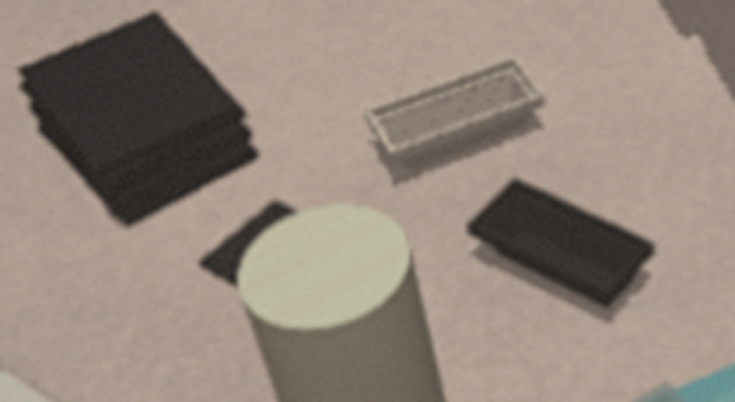

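The side view shows the loose black tray, open and hollow, at (302,291). The flat lid is at (297,377), the white look-alike at (241,326), and the drawer front with its handle at (270,158). So the black tray at about (445,-290) is my choice: it has the rim band and a tapered open body, and it isn't the lid, the white tray, the stack or the bin. Next I'll measure the tray and the handle.

```bash
python3 - <<'E'
from h import *
def big(m): 
    n,l,s,ce=cv2.connectedComponentsWithStats(m.astype(np.uint8)); i=1+s[1:,4].argmax(); return (l==i).astype(np.uint8)
for n,box in [('scene',(165,230,235,285)),('side',(270,260,335,325))]:
    c=grab(n); im=c['image'].astype(int); x0,y0,x1,y1=box
    m=np.zeros(im.shape[:2],bool); m[y0:y1,x0:x1]=im[y0:y1,x0:x1].max(2)<60
    ct=cv2.findContours(big(m),0,2)[0][0][:,0]
    P=np.array([onz(c,u,v,46)[:2] for u,v in ct],np.float32)
    print(n,'tray outline on z=46',cv2.minAreaRect(P), P.min(0),P.max(0))
    hull=cv2.convexHull(ct); ap=cv2.approxPolyDP(hull,2.5,True)[:,0]
    print([(tuple(map(int,a)),tuple(onz(c,*a,46)[:2])) for a in ap])
    b=big((im[:,:,2]>im[:,:,0]*1.5+10)&(im[:,:,2]>im[:,:,1]*1.3+5)&(np.indices(im.shape[:2])[1]>220))
    ap=cv2.approxPolyDP(cv2.convexHull(cv2.findContours(b,0,2)[0][0]),2,True)[:,0]
    print('blue',[(tuple(map(int,a)),tuple(onz(c,*a,111)[:2]),tuple(onz(c,*a,5)[:2])) for a in ap])
c1=grab('scene')['image'][150:270,320:480,::-1]; c2=grab('side')['image'][80:200,210:370,::-1]
a=np.vstack([cv2.resize(c,None,fx=2.5*1.9,fy=2.5,interpolation=2)[:, :0] for c in (c1,c2)]) if 0 else np.hstack([cv2.resize(c,(400,300),interpolation=2) for c in (c1,c2)])
cv2.imwrite('pics/cab.png',cv2.resize(np.hstack([c1,c2]),(800,300),interpolation=2))
print(R.from_euler('xyz',monitor.state()['tcp_rot']).as_matrix().round(3))
E
```

```text
scene tray outline on z=46 ((470.7841491699219, -298.2746276855469), (152.02308654785156, 72.92646789550781), 30.844497680664062) [ 387.7 -359.5] [ 552.  -233.3]
[((175, 249), (np.float64(419.0), np.float64(-356.8))), ((187, 237), (np.float64(387.7), np.float64(-307.4))), ((225, 257), (np.float64(518.2), np.float64(-236.5))), ((212, 271), (np.float64(550.7), np.float64(-291.3))), ((185, 258), (np.float64(467.3), np.float64(-342.7)))]
blue [((380, 247), (np.float64(742.7), np.float64(153.8)), (np.float64(670.6), np.float64(230.5))), ((361, 185), (np.float64(487.1), np.float64(270.7)), (np.float64(387.3), np.float64(360.0))), ((367, 191), (np.float64(521.4), np.float64(270.0)), (np.float64(425.4), np.float64(359.2))), ((384, 233), (np.float64(702.4), np.float64(199.3)), (np.float64(625.9), np.float64(280.9)))]
side tray outline on z=46 ((460.4260559082031, -300.12799072265625), (149.94839477539062, 63.717979431152344), 31.09946060180664) [ 385.2 -363.2] [ 537.  -236.4]
[((308, 268), (np.float64(509.7), np.float64(-238.9))), ((324, 277), (np.float64(537.0), np.float64(-287.0))), ((295, 314), (np.float64(409.0), np.float64(-359.7))), ((280, 302), (np.float64(387.8), np.float64(-308.0)))]
blue [((291, 166), (np.float64(624.3), np.float64(116.4)), (np.float64(674.3), np.float64(221.4))), ((239, 170), (np.float64(459.4), np.float64(174.1)), (np.float64(492.9), np.float64(284.9))), ((236, 149), (np.float64(488.9), np.float64(279.8)), (np.float64(525.4), np.float64(401.2))), ((279, 146), (np.float64(631.2), np.float64(228.7)), (np.float64(681.9), np.float64(345.0))), ((290, 160), (np.float64(634.2), np.float64(145.2)), (np.float64(685.3), np.float64(253.1)))]
[[-0.  1. -0.]
 [ 0. -0. -1.]
 [-1. -0. -0.]]
```

View pics/cab.png

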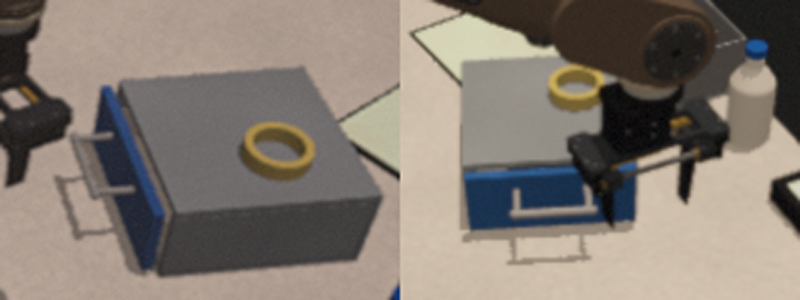

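The crops show the handle bar from about (350,205) to (359,227) in the scene view. The front faces roughly (-0.33,-0.94), so the cabinet's yaw is about 71 degrees. I'll move above the handle with the jaws across it and look from close by.

{"name": "apply_moves", "arguments": {
  "series": [
    [0, [5.4, -4.5, -18.6], -1.234],
    [0, [5.4, -4.5, -18.6], -1.234],
    [0, [5.4, -4.5, -18.6], -1.234],
    [0, [5.4, -4.5, -18.6], -1.234],
    [0, [5.4, -4.5, -18.6], -1.234],
    [0, [5.4, -4.5, -18.6], -1.234],
    [0, [5.4, -4.5, -18.6], -1.234],
    [0, [5.4, -4.5, -18.6], -1.234],
    [0, [5.4, -4.5, -18.6], -1.234],
    [0, [5.4, -4.5, -18.6], -1.234]
  ]
}}

```text
t: 1.65
eef_pos: [580.0, 186.0, 350.7]
tcp_rot: [0.157, 1.571, -0.181]
ft_force: [-0.0, -1.0, -0.2]
opening: 0.501
```

```bash
python3 - <<'E'
from h import *
c=grab('wrist','w1.png'); s=monitor.state(); print(s['eef_pos'],s['joints'].round(3),s['opening'],c['position'])
print(R.from_euler('xyz',s['tcp_rot']).as_matrix().round(3))
for n,u,v in [('L',350,205),('R',359,227)]: print(n,onz(grab('scene'),u,v,84))
E
```

```text
[580.00720827 186.02653679 350.76486134] [ 0.202  0.525  1.659  0.     0.957 -1.031] 0.49549764740575875 [515.77567205 207.36922517 330.63816552]
[[ 0.     0.332  0.943]
 [ 0.     0.943 -0.332]
 [-1.     0.     0.   ]]
L [529.3 201.4  84. ]
R [626.6 167.6  84. ]
```

View pics/w1.png

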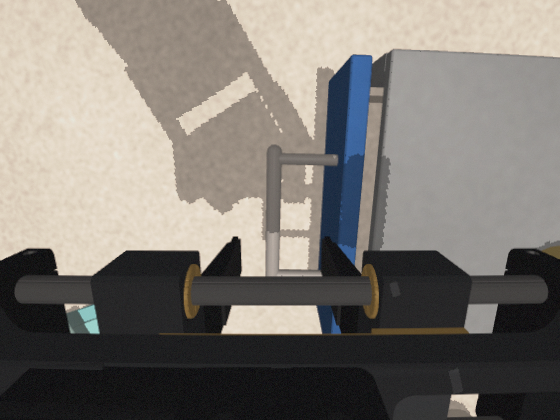

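The wrist view shows the bar running vertically at u≈274, with its posts at v≈159 and 272. The front's top edge is at u≈345–365, and the open fingers at u≈230 and 335 straddle the bar. I'll work out the positions from this.

```bash
python3 - <<'E'
from h import *
c=grab('wrist')
for n,u,v,z in [('barL',274,160,88),('barLow',273,225,88),('post2',300,272,84),('barlow2',273,271,88),('front top',372,57,111),('front edge',359,230,111),('cab',394,50,116),('cab2',373,250,116)]: print(n,onz(c,u,v,z))
E
```

```text
barL [531.8 195.9  88. ]
barLow [581.6 177.3  88. ]
post2 [630.9 184.7  84. ]
barlow2 [620.4 163.4  88. ]
front top [487.9 281.  111. ]
front edge [600.4 239.9 111. ]
cab [489. 294. 116.]
cab2 [617.1 244.9 116. ]
```

{"name": "apply_moves", "arguments": {
  "series": [
    [0, [4.8, -0.6, -0.1], 0.01],
    [0, [8.0, -0.6, -0.1], 0.01],
    [0, [9.6, -0.6, -0.1], 0.01],
    [0, [9.6, -0.6, -0.1], 0.01],
    [0, [9.6, -0.6, -0.1], 0.01]
  ]
}}

```text
t: 2.48
eef_pos: [577.4, 180.8, 255.9]
tcp_rot: [0.533, 1.569, 0.186]
ft_force: [-0.3, 1.0, 0.2]
opening: 0.499
```

{"name": "apply_moves", "arguments": {
  "series": [
    [0.2, [0, 0, 0], 0],
    [0.4, [0, 0, 0], 0],
    [0.6, [0, 0, 0], 0],
    [1, [0, 0, 0], 0],
    [1, [0, 0, 0], 0],
    [1, [0, 0, 0], 0],
    [1, [0, 0, 0], 0]
  ]
}}

```text
t: 3.35
eef_pos: [577.1, 180.6, 254.8]
tcp_rot: [0.027, 1.571, -0.32]
ft_force: [-1.5, -0.9, 1.8]
opening: 0.121
```

The opening is 0.121, or 11.5 mm, so the bar is held. I'll pull to 142 mm, then creep.

{"name": "apply_moves", "arguments": {
  "series": [
    [1, [0, -0.4, 0], 0],
    [1, [0, -1.2, 0], 0],
    [1, [0, -2.2, 0], 0],
    [1, [0, -3.2, 0], 0],
    [1, [0, -4.2, 0], 0],
    [1, [0, -5.2, 0], 0],
    [1, [0, -6.2, 0], 0],
    [1, [0, -7.2, 0], 0],
    [1, [0, -8.2, 0], 0],
    [1, [0, -9.2, 0], 0],
    [1, [0, -10.2, 0], 0],
    [1, [0, -11.2, 0], 0],
    [1, [0, -12.2, 0], 0],
    [1, [0, -13.0, 0], 0],
    [1, [0, -13.6, 0], 0],
    [1, [0, -14.0, 0], 0],
    [1, [0, -14.2, 0], 0],
    [1, [0, -14.2, 0], 0]
  ]
}}

```text
t: 5.6
eef_pos: [527.3, 46.6, 254.7]
tcp_rot: [-2.805, 1.566, 3.131]
ft_force: [-10.5, 2.8, 9.5]
opening: 0.114
```

{"name": "apply_moves", "arguments": {
  "series": [
    [1, [0, -0.1, 0], 0],
    [1, [0, -0.2, 0], 0],
    [1, [0, -0.3, 0], 0],
    [1, [0, -0.4, 0], 0],
    [1, [0, -0.5, 0], 0],
    [1, [0, -0.6, 0], 0]
  ]
}}

```text
t: 6.35
eef_pos: [525.3, 41.3, 254.7]
tcp_rot: [-2.884, 1.566, 3.052]
ft_force: [-10.0, 6.1, 9.5]
opening: 0.121
```

{"name": "apply_moves", "arguments": {
  "series": [
    [1, [0, -0.1, 0], 0],
    [1, [0, -0.2, 0], 0],
    [1, [0, -0.3, 0], 0],
    [1, [0, -0.4, 0], 0]
  ]
}}

```text
t: 6.85
eef_pos: [523.9, 37.5, 254.7]
tcp_rot: [-2.891, 1.566, 3.045]
ft_force: [-10.4, 6.0, 10.0]
opening: 0.12
```

{"name": "apply_moves", "arguments": {
  "series": [
    [1, [0, -0.1, 0], 0],
    [1, [0, -0.2, 0], 0],
    [1, [0, -0.3, 0], 0],
    [1, [0, -0.3, 0], 0]
  ]
}}

```text
t: 7.35
eef_pos: [522.8, 34.6, 254.7]
tcp_rot: [-2.868, 1.566, 3.068]
ft_force: [-10.7, 5.4, 10.3]
opening: 0.118
```

{"name": "apply_moves", "arguments": {
  "series": [
    [1, [0, -0.1, 0], 0],
    [1, [0, -0.2, 0], 0],
    [1, [0, -0.3, 0], 0],
    [1, [0, -0.3, 0], 0]
  ]
}}

```text
t: 7.85
eef_pos: [521.7, 31.9, 254.7]
tcp_rot: [-2.875, 1.566, 3.061]
ft_force: [-10.1, 5.4, 10.8]
opening: 0.115
```

{"name": "apply_moves", "arguments": {
  "series": [
    [1, [0, -0.1, 0], 0],
    [1, [0, -0.2, 0], 0],
    [1, [0, -0.3, 0], 0],
    [1, [0, -0.3, 0], 0]
  ]
}}

```text
t: 8.35
eef_pos: [520.8, 29.4, 254.7]
tcp_rot: [-3.01, 1.566, 2.926]
ft_force: [-8.8, 10.1, 8.5]
opening: 0.117
```

{"name": "apply_moves", "arguments": {
  "series": [
    [1, [0, -0.1, 0], 0],
    [1, [0, -0.1, 0], 0],
    [1, [0, -0.1, 0], 0]
  ]
}}

```text
t: 8.72
eef_pos: [520.5, 28.7, 254.7]
tcp_rot: [-3.093, 1.566, 2.843]
ft_force: [-9.0, 12.5, 9.3]
opening: 0.116
```

{"name": "apply_moves", "arguments": {
  "series": [
    [1, [0, -0.1, 0], 0],
    [1, [0, -0.1, 0], 0],
    [1, [0, -0.1, 0], 0]
  ]
}}

```text
t: 9.1
eef_pos: [520.2, 28.0, 254.7]
tcp_rot: [3.097, 1.567, 2.75]
ft_force: [-7.6, 16.3, 9.7]
opening: 0.116
```

The axial force has climbed from about 1.5 to 12.7 N over the last 3 mm, so the drawer is against the stop. I'll release to half open and rise.

{"name": "apply_moves", "arguments": {
  "series": [
    [1, [0, 0, 0], 0],
    [0.6, [0, 0, 0], 0],
    [0.3, [0, 0, 0], 0],
    [0, [0, 0, 0], 0],
    [0, [0, 0, 0], 0],
    [0, [0, 0, 0], 0],
    [0, [0, 0, 0], 0],
    [0, [-3, 0, 0], 0],
    [0, [-8, 0, 0], 0],
    [0, [-13, 0, 0], 0],
    [0, [-15, 0, 0], 0],
    [0, [-15, 0, 0], 0]
  ]
}}

```text
t: 10.6
eef_pos: [521.5, 27.4, 405.9]
tcp_rot: [0.274, 1.568, -0.073]
ft_force: [0.1, -0.4, -0.1]
opening: 0.502
```

```bash
python3 - <<'E'
from h import *
c=grab('wrist','w2.png'); s=monitor.state(); print(s['eef_pos'],s['joints'].round(3),s['ft_force'])
grab('scene','s2.png');grab('side','d2.png')
print(R.from_euler('xyz',s['tcp_rot']).as_matrix().round(3))
E
```

```text
[521.44896482  27.40183118 404.62430826] [-0.074  0.345  1.809 -0.     0.986 -1.298] [ 0.27850042 -0.23907132 -0.27333562]
[[ 0.001  0.34   0.94 ]
 [-0.     0.94  -0.34 ]
 [-1.     0.     0.001]]
```

View pics/w2.png

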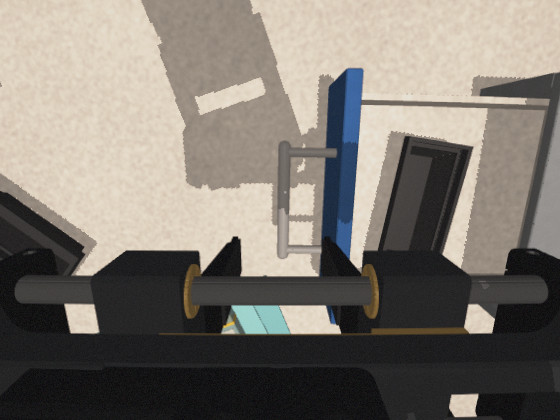

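The drawer is out. The twin tray is visible at u≈385–470, v≈137–250+, yawed slightly in the drawer. I'll shift the camera over it.

{"name": "apply_moves", "arguments": {
  "series": [
    [0, [0, 6, 3], 0],
    [0, [0, 12, 6], 0],
    [0, [0, 14, 7], 0],
    [0, [0, 14, 7], 0],
    [0, [0, 14, 7], 0],
    [0, [0, 14, 7], 0]
  ]
}}

```text
t: 11.5
eef_pos: [634.6, 134.5, 404.6]
tcp_rot: [-2.492, 1.57, -2.84]
ft_force: [0.5, -0.1, -0.2]
opening: 0.5
```

```bash
python3 - <<'E'
from h import *
c=grab('wrist','w3.png'); s=monitor.state(); print(s['eef_pos'],c['position'])
im=c['image'].astype(int); m=(im.max(2)<75)
n,l,st,ce=cv2.connectedComponentsWithStats(m.astype(np.uint8))
for i in range(1,n):
    if st[i,4]>300: print(i,st[i],ce[i].round())
E
```

```text
[634.67074435 134.48329557 404.90249923] [570.58693849 156.44844064 384.53570671]
1 [194   0  16  84 447] [199.  40.]
14 [ 251   60   82  160 8201] [289. 144.]
40 [199 121  11 106 637] [204. 172.]
71 [ 192  237  179   59 4138] [281. 273.]
75 [    0   241   560   179 74764] [277. 347.]
```

View pics/w3.png

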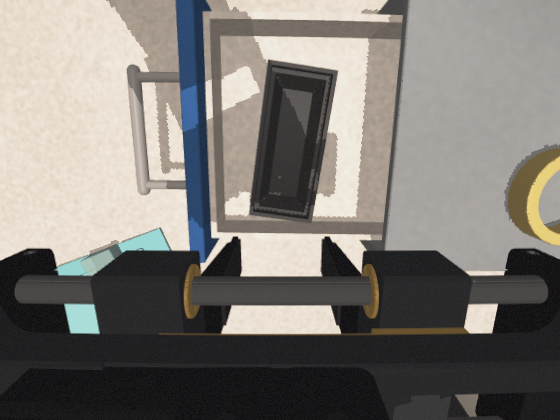

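The twin tray is fully visible, with corners at about (268,60), (337,71), (311,221) and (250,213). I'll compute its pose at z=78.

```bash
cat >> h.py <<'E'
def rim(c,seed,z,th=75):
    im=c['image'].astype(int); m=(im.max(2)<th).astype(np.uint8)
    n,l,st,ce=cv2.connectedComponentsWithStats(m); i=l[seed[1],seed[0]]
    if i==0: return None
    ct=cv2.convexHull(cv2.findContours((l==i).astype(np.uint8),0,2)[0][0])[:,0]
    q=np.array(cv2.boxPoints(cv2.minAreaRect(ct)))
    P=np.array([onz(c,u,v,z)[:2] for u,v in ct],np.float32); r=cv2.minAreaRect(P)
    return r,ct
E
python3 - <<'E'
from h import *
c=grab('wrist'); s=monitor.state()
for th in (60,75,90,105):
    print(th, rim(c,(262,190),78,th) and rim(c,(262,190),78,th)[0])
P=[onz(c,u,v,78)[:2] for u,v in [(268,60),(337,71),(311,221),(250,213)]]; print(np.array(P), np.mean(P,0))
E
```

```text
60 ((583.1818237304688, 162.06431579589844), (64.20804595947266, 141.6865997314453), 61.838287353515625)
75 ((581.979736328125, 162.615478515625), (64.78617858886719, 145.3765411376953), 61.8343391418457)
90 ((583.22900390625, 161.96072387695312), (65.08290100097656, 148.3210906982422), 61.81507110595703)
105 ((583.491455078125, 161.70184326171875), (65.62698364257812, 149.1335906982422), 61.88682556152344)
[[502.7 168.3]
 [533.4 225.4]
 [662.8 156.4]
 [633.2  99.7]] [583.025 162.45 ]
```

The twin's rim centre is (583.3, 161.8), with its long axis at −28.15° and a size of 65.6×149 mm, which matches. Now I'll go over the loose tray.

{"name": "apply_moves", "arguments": {
  "series": [
    [-1, [0, -51, -5.1], 2.27],
    [-1, [0, -51, -5.1], 2.27],
    [-1, [0, -51, -5.1], 2.27],
    [-1, [0, -51, -5.1], 2.27],
    [-1, [0, -51, -5.1], 2.27],
    [-1, [0, -51, -5.1], 2.27],
    [-1, [0, -51, -5.1], 2.27],
    [-1, [0, -51, -5.1], 2.27],
    [-1, [0, -51, -5.1], 2.27],
    [-1, [0, -51, -5.1], 2.27],
    [-1, [0, -51, -5.1], 2.27],
    [-1, [0, -51, -5.1], 2.27],
    [-1, [0, -51, -5.1], 2.27],
    [-1, [0, -51, -5.1], 2.27],
    [-1, [0, -51, -5.1], 2.27]
  ]
}}

```text
t: 13.48
eef_pos: [413.7, -327.0, 404.8]
tcp_rot: [2.001, 1.571, -0.613]
ft_force: [1.0, 0.6, -0.2]
opening: 0.998
```

```bash
python3 - <<'E'
from h import *
c=grab('wrist','w4.png'); s=monitor.state(); print(s['eef_pos'],s['joints'].round(3),c['position'])
Rm=R.from_euler('xyz',s['tcp_rot']).as_matrix();print(Rm.round(4)); print(proj(c,(462,-299.5,46)))
u,v=proj(c,(462,-299.5,3)).astype(int)
for th in (60,75,90,105):
    r=rim(c,(u,v),46,th); print(th, r and r[0])
d=grab('side'); print('roll top',[onz(d,u,v,190) for u,v in [(345,310),(392,310),(368,330)]])
E
```

```text
[ 413.72291285 -327.03425136  404.80379527] [-0.794  0.353  1.797  0.     0.992  0.25 ] [ 474.0017139  -293.84960806  384.70944072]
[[ 2.000e-04  5.026e-01 -8.645e-01]
 [-1.000e-04 -8.645e-01 -5.026e-01]
 [-1.000e+00  2.000e-04 -1.000e-04]]
[279.6 147.6]
60 None
75 None
90 ((461.8045959472656, -297.06829833984375), (148.88938903808594, 64.88067626953125), 30.935260772705078)
105 ((461.91619873046875, -297.215576171875), (149.21884155273438, 65.05220031738281), 30.75535774230957)
roll top [array([ 484.8, -474.6,  190. ]), array([ 585.9, -523.6,  190. ]), array([ 506.5, -543.7,  190. ])]
```

View pics/w4.png

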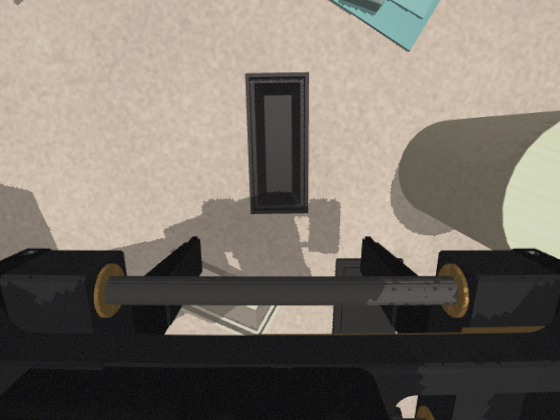

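The loose tray is empty, with its outline at about (248–308, 73–213). Its centre is (461.9, −297.2), its long axis is at 30.8° and its size is 149×65 mm. The jaws are already nearly square to it, so I'll descend with the tips 11 mm below the rim top and grip.

{"name": "apply_moves", "arguments": {
  "series": [
    [-1, [0, -0.15, -5.67], -0.01],
    [-1, [6, -0.15, -5.67], -0.01],
    [-1, [12, -0.15, -5.67], -0.01],
    [-1, [15, -0.15, -5.67], -0.01],
    [-1, [17, -0.15, -5.67], -0.01],
    [-1, [18, -0.15, -5.67], -0.01],
    [-1, [18, -0.15, -5.67], -0.01],
    [-1, [18, -0.15, -5.67], -0.01],
    [0, [18, -0.15, -5.67], -0.01],
    [0.2, [18, -0.15, -5.67], -0.01],
    [0.5, [18, -0.15, -5.67], -0.01],
    [1, [18, -0.15, -5.67], -0.01],
    [1, [18, -0.15, -5.67], -0.01],
    [1, [18, -0.15, -5.67], -0.01],
    [1, [18, -0.15, -5.67], -0.01]
  ]
}}

```text
t: 15.45
eef_pos: [462.1, -297.3, 224.9]
tcp_rot: [-1.797, 1.571, 1.88]
ft_force: [-1.2, 2.7, 5.8]
opening: 0.69
```

The opening is 65.6 mm, so the rim band is gripped. I'll lift.

{"name": "apply_moves", "arguments": {
  "series": [
    [1, [-1, 0, 0], 0],
    [1, [-3, 0, 0], 0],
    [1, [-8, 0, 0], 0],
    [1, [-13, 0, 0], 0],
    [1, [-17, 0, 0], 0],
    [1, [-18, 0, 0], 0],
    [1, [-18, 0, 0], 0]
  ]
}}

```text
t: 16.32
eef_pos: [461.9, -297.2, 404.5]
tcp_rot: [2.03, 1.571, -0.577]
ft_force: [0.1, -0.9, -2.6]
opening: 0.688
```

```bash
python3 - <<'E'
from h import *
c=grab('wrist','w5.png'); s=monitor.state(); print(s['eef_pos'],s['ft_force'],s['opening'],s['joints'].round(3))
Rm=R.from_euler('xyz',s['tcp_rot']).as_matrix();print(Rm.round(4))
zr=s['eef_pos'][2]-179
print(zr,[ (k,proj(c,s['eef_pos']+Rm@np.array([179,k*33,-75]))) for k in (-1,1)],[ (k,proj(c,s['eef_pos']+Rm@np.array([179,k*33,75]))) for k in (-1,1)])
E
```

```text
[ 461.91035982 -297.21540354  403.65348197] [ 0.6213628   0.06074864 -2.30899671] 0.6889573445807597 [-0.692  0.385  1.747  0.     1.011  0.344]
[[-1.100e-03  5.097e-01 -8.604e-01]
 [ 9.000e-04 -8.604e-01 -5.097e-01]
 [-1.000e+00 -1.300e-03  5.000e-04]]
224.6534819677533 [(-1, array([211.3, 122.7])), (1, array([342.4, 122.7]))] [(-1, array([225. , 372.2])), (1, array([330.1, 372.1]))]
```

View pics/w5.png

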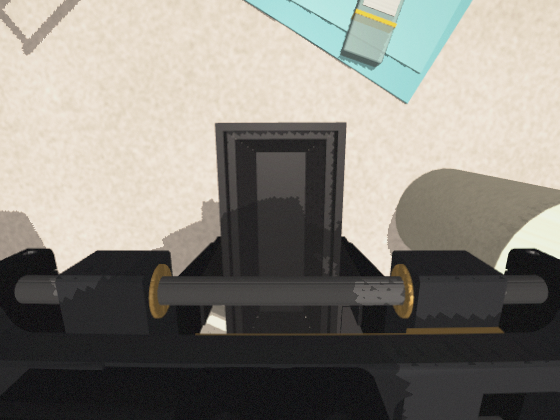

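The held tray's near end is at v≈123, as predicted. Its sides are at u≈215.5–346 against a predicted 211–342, which is a wrist camera bias of about +2 mm along tool y. I'll bring the tray beside the twin at the final yaw and re-measure the twin with the same bias.

{"name": "apply_moves", "arguments": {
  "series": [
    [1, [0, -5, -8], -0.18],
    [1, [0, -7.5, -12.5], -0.36],
    [1, [0, -10, -16.5], -0.54],
    [1, [0, -12.5, -20.5], -0.72],
    [1, [0, -15, -25], -0.9],
    [1, [0, -17.5, -29], -1.08],
    [1, [0, -20, -33], -1.26],
    [1, [0, -22, -36.5], -1.44],
    [1, [0, -23.8, -39.45], -1.62],
    [1, [0, -23.8, -39.45], -1.8],
    [1, [0, -23.8, -39.45], -1.98],
    [1, [0, -23.8, -39.45], -2.115],
    [1, [0, -23.8, -39.45], -2.115],
    [1, [0, -23.8, -39.45], -2.115],
    [1, [0, -23.8, -39.45], -2.115],
    [1, [0, -23.8, -39.45], -2.115],
    [1, [0, -23.8, -39.45], -2.115]
  ]
}}

```text
t: 18.5
eef_pos: [680.2, 108.5, 404.8]
tcp_rot: [0.484, 1.571, -0.008]
ft_force: [0.7, 0.2, -1.8]
opening: 0.689
```

```bash
python3 - <<'E'
from h import *
c=grab('wrist','w6.png'); s=monitor.state(); print(s['eef_pos'],s['ft_force'],s['opening'],s['joints'].round(3))
Rm=R.from_euler('xyz',s['tcp_rot']).as_matrix();print(Rm.round(4), np.degrees(np.arctan2(Rm[1,1],Rm[0,1])))
im=c['image'].astype(int).max(2)
for v in (30,45,60,75,90,105,118,130,140,160,180):
    idx=np.where(im[v,170:400]<90)[0]+170; print(v, idx.min() if len(idx) else None, idx.max() if len(idx) else None, end='; ')
E
```

```text
[680.18628964 108.48655123 404.81076799] [ 0.98431357  0.12708937 -2.13680769] 0.6938736995452515 [ 0.062  0.584  1.386 -0.     1.171 -1.016]
[[ 2.000e-04  4.725e-01  8.813e-01]
 [-0.000e+00  8.813e-01 -4.725e-01]
 [-1.000e+00  1.000e-04  2.000e-04]] 61.80321451166171
30 177 388; 45 179 389; 60 182 390; 75 185 391; 90 188 391; 105 191 392; 118 194 392; 130 196 393; 140 197 393; 160 201 394; 180 205 395;
```

View pics/w6.png

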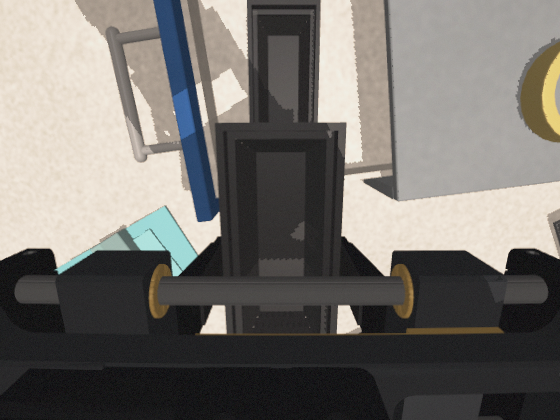

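The twin sits above the held tray in view, with sides at u≈248–319 and its far end at v≈3. The held tray starts at v≈123. I'll measure the edges precisely.

```bash
python3 - <<'E'
from h import *
c=grab('wrist'); s=monitor.state(); p=s['eef_pos']; Rm=R.from_euler('xyz',s['tcp_rot']).as_matrix()
g=cv2.GaussianBlur(c['image'].max(2),(3,3),0).astype(int)
def tool(u,v,z): return (Rm.T@(onz(c,u,v,z)-p)).round(1)[1:]
def edges(v,a,b,z):
    L=a+np.abs(np.where(g[v,a:b]<95)[0]).min(); Rr=a+np.where(g[v,a:b]<95)[0].max()
    return v,L,Rr,tool(L-.0,v,z),tool(Rr+1,v,z)
print('twin');[print(edges(v,225,330,78)) for v in (15,30,45,60,75,90,105)]
print('held');[print(edges(v,200,360,p[2]-179)) for v in (130,150,170,190)]
for u in (265,285,305): print('far end', u, g[:12,u], 'held end', g[116:132,u])
print(g[60,240:256],g[60,308:330])
E
```

```text
twin
(15, np.int64(248), np.int64(318), array([ -30.6, -173.1]), array([  33.1, -173.2]))
(30, np.int64(249), np.int64(317), array([ -30. , -160.8]), array([  32.6, -160.7]))
(45, np.int64(249), np.int64(317), array([ -30.3, -148.1]), array([  32.9, -148.2]))
(60, np.int64(249), np.int64(317), array([ -30.6, -135.4]), array([  33.2, -135.4]))
(75, np.int64(249), np.int64(317), array([ -30.9, -122.4]), array([  33.5, -122.4]))
(90, np.int64(249), np.int64(316), array([ -31.1, -109.1]), array([  33. , -109.1]))
(105, np.int64(250), np.int64(315), array([-30.5, -95.6]), array([ 32.4, -95.6]))
held
(130, np.int64(200), np.int64(344), array([-41.7, -70.2]), array([ 31.3, -70.1]))
(150, np.int64(200), np.int64(343), array([-42.3, -60.3]), array([ 31.2, -60.2]))
(170, np.int64(202), np.int64(344), array([-41.9, -50.1]), array([ 32.2, -50.1]))
(190, np.int64(206), np.int64(342), array([-40.5, -39.5]), array([ 31.6, -39.6]))
far end 265 [82 82 82 79 67 48 38 36 42 61 77 83] held end [38 37 37 38 37 40 50 58 61 61 61 61 60 60 60 60]
far end 285 [82 82 83 79 64 46 36 35 43 61 78 83] held end [61 61 62 62 62 62 62 61 61 61 61 61 61 60 59 59]
far end 305 [81 81 82 79 66 47 37 35 42 61 77 83] held end [42 42 42 42 42 46 54 59 61 61 61 61 61 59 55 55]
[172 172 171 172 174 177 174 151 107  76  74  76  71  74  84  89] [ 46  65  85  86  76  61  57  76  90  91 114 174 226 240 240 240 240 240
 240 240 239 238]
```

The wrist camera's reported position carries a constant world error of about (+0.7, −1.5) mm, which explains all four views. Correcting for it puts the twin at tool y +2.3 mm and z −111.5 mm from here, and two independent views agree to 0.2 mm. I'll move over it and descend, watching the force.

{"name": "apply_moves", "arguments": {
  "series": [
    [1, [0, 0.1, -4], 0],
    [1, [0, 0.2, -8], 0],
    [1, [0, 0.23, -10.5], 0],
    [1, [0, 0.23, -11.15], 0],
    [1, [0, 0.23, -11.15], 0],
    [1, [4, 0.23, -11.15], 0],
    [1, [7, 0.23, -11.15], 0],
    [1, [9, 0.23, -11.15], 0],
    [1, [10, 0.23, -11.15], 0],
    [1, [10, 0.23, -11.15], 0],
    [1, [10, 0.23, -11.15], 0]
  ]
}}

```text
t: 19.98
eef_pos: [583.4, 163.1, 305.5]
tcp_rot: [0.628, 1.569, 0.136]
ft_force: [0.6, -0.4, -2.2]
opening: 0.691
```

{"name": "apply_moves", "arguments": {
  "series": [
    [1, [0.4, 0, 0], 0],
    [1, [0.8, 0, 0], 0],
    [1, [1.2, 0, 0], 0],
    [1, [1.6, 0, 0], 0],
    [1, [2.0, 0, 0], 0],
    [1, [2.0, 0, 0], 0]
  ]
}}

```text
t: 20.72
eef_pos: [583.0, 163.2, 284.3]
tcp_rot: [-2.453, 1.57, -2.945]
ft_force: [-0.7, -0.9, -1.8]
opening: 0.692
```

{"name": "apply_moves", "arguments": {
  "series": [
    [1, [0.2, 0, 0], 0],
    [1, [0.4, 0, 0], 0],
    [1, [0.6, 0, 0], 0],
    [1, [0.6, 0, 0], 0]
  ]
}}

```text
t: 21.22
eef_pos: [583.0, 163.2, 278.6]
tcp_rot: [-2.361, 1.571, -2.853]
ft_force: [0.1, 0.4, -1.1]
opening: 0.69
```

No contact yet, with 7.7 mm to go. I'll continue in small steps.

{"name": "apply_moves", "arguments": {
  "series": [
    [1, [0.1, 0, 0], 0],
    [1, [0.2, 0, 0], 0],
    [1, [0.3, 0, 0], 0],
    [1, [0.4, 0, 0], 0],
    [1, [0.4, 0, 0], 0]
  ]
}}

```text
t: 21.85
eef_pos: [583.0, 163.2, 274.7]
tcp_rot: [-2.029, 1.571, -2.521]
ft_force: [-0.6, 0.3, -1.8]
opening: 0.694
```

{"name": "apply_moves", "arguments": {
  "series": [
    [1, [0.1, 0, 0], 0],
    [1, [0.2, 0, 0], 0],
    [1, [0.2, 0, 0], 0],
    [1, [0.2, 0, 0], 0]
  ]
}}

```text
t: 22.35
eef_pos: [583.0, 163.2, 272.8]
tcp_rot: [0.412, 1.571, -0.08]
ft_force: [0.4, -1.5, -1.0]
opening: 0.696
```

{"name": "apply_moves", "arguments": {
  "series": [
    [1, [0.05, 0, 0], 0],
    [1, [0.1, 0, 0], 0],
    [1, [0.1, 0, 0], 0]
  ]
}}

```text
t: 22.72
eef_pos: [583.0, 163.1, 271.7]
tcp_rot: [-0.341, 1.571, -0.833]
ft_force: [-0.1, -0.5, -2.0]
opening: 0.69
```

{"name": "apply_moves", "arguments": {
  "series": [
    [1, [0.05, 0, 0], 0],
    [1, [0.1, 0, 0], 0],
    [1, [0.1, 0, 0], 0]
  ]
}}

```text
t: 23.1
eef_pos: [583.0, 163.2, 270.9]
tcp_rot: [0.275, 1.571, -0.216]
ft_force: [-1.0, -0.3, 0.5]
opening: 0.691
```

It's at home height, with the first hint of contact (about 2 N). I'll release and rise.

{"name": "apply_moves", "arguments": {
  "series": [
    [0.0, [0, 0, 0], 0],
    [-0.45, [0, 0, 0], 0],
    [-0.5, [0, 0, 0], 0],
    [-0.6, [0, 0, 0], 0],
    [-0.65, [0, 0, 0], 0],
    [-0.65, [0, 0, 0], 0],
    [-0.65, [-1, 0, 0], 0],
    [-0.65, [-3, 0, 0], 0],
    [-0.65, [-7, 0, 0], 0],
    [-0.65, [-13, 0, 0], 0],
    [-0.65, [-13, 0, 5.7], 0],
    [-0.65, [-13, 0, 5.7], 0],
    [-0.65, [-13, 0, 5.7], 0]
  ]
}}

```text
t: 24.72
eef_pos: [632.8, 136.3, 400.6]
tcp_rot: [-2.697, 1.57, 3.094]
ft_force: [0.1, 0.5, -0.9]
opening: 0.826
```

```bash
python3 - <<'E'
from h import *
c=grab('wrist','w7.png'); s=monitor.state(); p=s['eef_pos'];print(p,s['ft_force'],s['opening'])
e=np.array([.73,-1.52])
for th in (75,90,105):
    for sd in [tuple(map(int,proj(c,(582.6-60*.8817+26*.4718,163.3+60*.4718+26*.8817,92))))]+[(255,150),(283,140)]:
        r=rim(c,sd,92,th)
        if r: print(th,sd,np.array(r[0][0])-e,r[0][1],r[0][2])
sc=grab('scene')['image'][150:300,310:470,::-1]; 
cv2.imwrite('pics/fin.png',np.hstack([c['image'][0:300,100:460,::-1],cv2.resize(sc,(320,300),interpolation=2)]))
E
```

```text
[632.66252331 136.56520596 400.6572771 ] [ 0.53004024 -0.02672948  0.23202559] 0.8290466459446256
75 (255, 150) [581.70334961 163.83147766] (64.88877868652344, 145.38778686523438) 62.19854736328125
75 (283, 140) [581.70334961 163.83147766] (64.88877868652344, 145.38778686523438) 62.19854736328125
90 (311, 77) [582.65702393 163.24558594] (65.20042419433594, 149.10377502441406) 62.043941497802734
90 (255, 150) [582.65702393 163.24558594] (65.20042419433594, 149.10377502441406) 62.043941497802734
90 (283, 140) [582.65702393 163.24558594] (65.20042419433594, 149.10377502441406) 62.043941497802734
105 (311, 77) [583.00706055 163.05839111] (65.62114715576172, 150.09323120117188) 62.224273681640625
105 (255, 150) [583.00706055 163.05839111] (65.62114715576172, 150.09323120117188) 62.224273681640625
105 (283, 140) [583.00706055 163.05839111] (65.62114715576172, 150.09323120117188) 62.224273681640625
```

View pics/fin.png

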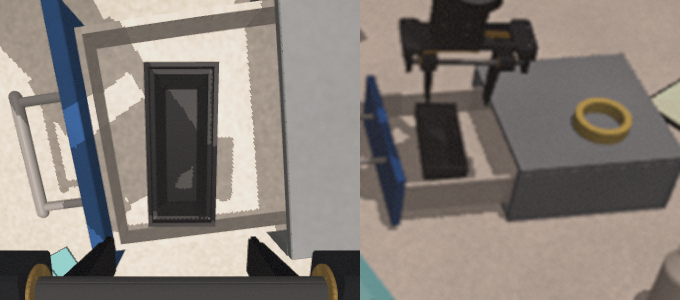

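The final view shows the trays nested, with the rim outline at (145–217, 63–222) in the crop. It's square, its size is right for z=92, and it lies within 0.5 mm of the twin's position. I'll check the handle position once more against where I felt the stop, then hand in.

```bash
python3 - <<'E'
from h import *
c=grab('wrist'); a=np.array([onz(c,u,v,90)[:2]-[.73,-1.52] for u,v in [(115,97),(143,213)]]); n=np.array([.342,.94])
print('bar ends',a,'axial',a@n,'at stop (loaded)',np.array([520.2,28.0])@n)
print(job.job_done())
E
```

```text
bar ends [[470.37  52.82]
 [572.77  14.22]] axial [210.51734 209.25414] at stop (loaded) 204.22840000000002
the job is handed in; nothing more can be done
None
```

The loose tray is nested in the drawer's twin tray, the drawer was pulled to its stop, and I have handed the job in. One check, the drawer's final position against its stop, did not agree cleanly.

- **Drawer:** I gripped the handle and pulled slowly. The axial force rose from about 1.5 N to 12.7 N over the last 3 mm, far below 35 N. I took that as the stop, held briefly and let go.
- **Tray:** I gripped the rim band and lowered it in small steps to 270.9 mm tool height, the calculated fully-home level. The contact force was only about 2 N. I then released and backed off.
- **Tray check:** The last wrist picture gives a 65 × 149 mm rim at nested height. Its centre is within 0.5 mm of where I had measured the twin, and its yaw is within 0.4°. The wrist force is back to about zero.
- **Camera correction:** The wrist camera's reported position was off by about (+0.7, −1.5) mm. I worked this out from several views and corrected for it.
- **What disagreed:** The last rough check of the handle put it about 5–6 mm inward of where the gripper held it loaded against the buffer. I expected about 2 mm of spring-back. The pixels were read by eye near the image edge and the drawer did not visibly shift, so I put it down to reading error, but the drawer's final distance from the stop is not confirmed.

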